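Loosen the left-hand wing cap on a fuel-gas outlet

ROBOT

A 7-joint arm with a two-finger parallel gripper is mounted at the origin on a cart in front of the work surface, level with it; the furniture and walls round the work are solid. World frame = base frame: x ahead of the robot, y to its left, z up, the work surface at z = 0. Lengths are in m, angles in rad, forces in N, time in s.
With the tool pointing down it reaches from about 0.425 to 0.875 m from the base axis. Payload 9.9 kg.
Tool frame: the origin (TCP) lies at the very end of the fingers, on their centre line; the grasp point (between the pads) lies 19 mm behind it; z points along the fingers, x is the direction in which the jaws open and shut, and the axes are right-handed (so a half turn about z gives the same grasp; the last joint's range is limited). The gripper opens to 85 mm and grips with 20 to 120 N. Pads are 22 mm wide; open, the fingers measure 114 mm over their backs; the gripper's body (76 mm by 85 mm) begins 54 mm behind the grasp point. The pads swing forward as they close: fully open they stand 13 mm farther back than shut.
Start: joints at [1.017, 0.576, 0.025, 1.437, -0.015, 1.129, -0.057], TCP at [0.306, -0.602, 0.231] pointing down, gripper open.
Joint ranges: [-2.76, 2.76], [-0.34, 2.15], [-1.52, 1.57], [0.19, 2.46], [-1.09, 4.23], [0.17, 1.99], [-2.82, 2.82]. Speed limits (rad/s): [2.22, 2.22, 3.01, 3.01, 3.14, 3.14, 3.14].

INTERFACE

Orientations are given as a unit quaternion [x, y, z, w].
In Python, from workcell import monitor, imaging, order gives the robot as it stands.
- The arm moves only by the tool jog_arm, never from a script. Its argument "commands" is a list of rows, each a list of 3 entries, a list of its own where there are three numbers: the turn, a rotation vector about the world's x, y, z in rad, then the shift along the world's x, y, z in mm, then the finger opening in mm, from 0 to 85.4. A call has 1 to 20 rows; each row shifts and turns the commanded pose from where the row before left it; what a row does not reach is not made up. A row lasts 1/8 s, in which the tool goes at most 62.5 mm and 10.7 degrees, less where a joint would pass 70% of its speed; a pose out of reach is approached as far as the arm can. A call with a gripper value outside its range is refused whole. The fingers move at their own pace and stop on an object; "force" is the grip in N (left out, the last holds). Time passes only in rows, so rows that do not move let the fingers close. It gives the time, the measured TCP pose, the force and the opening at its end, in the units of the state.
- monitor.observe(): the state, without advancing time (a new reading comes with each control period).
- imaging.get_image(name): name is "scene" or "top"; returns (picture, depth): 420x560x3 uint8, blue, green, red; 420x560 float32, m along the optical axis (not along the pixel's ray), 0 where there is no reading.
- imaging.camera_model(name): a dict with "intrinsics" (3x3 intrinsics, pixels), "rvec" (rotation vector, rad) and "tvec" (3), from world to camera coordinates, as OpenCV has them. Camera axes: x right, y down, z forward; pixel columns grow to the right and rows downward; lengths in m; the calibration is good to about 2 mm. A picture is of the moment at which its call begins. camera_model takes no time and is no camera call.
- order.close_job(): hands the job in, once; it reports no verdict.
Trained networks look in the newest picture that a camera, given by its name, has taken for a name from the list of things; names that differ only in an ending like _2 or _b are one class to them, and where a whole thing is asked for, a point or a joint stands for the part that bears it (a point fixed in the world has none). Each returns a list of dicts, best first, with "conf" (0 to 1); they miss things now and then, are a little off and sometimes report something else, mostly with a low value. They report only what shows in the picture. A call takes as long as a camera call. They do not tell look-alikes from the thing itself.
- imaging.recognise(camera, name): "box" ([left, top, width, height] in pixels, round what is visible of it).
- imaging.cut_out(camera, name): "mask" (420x560 bool, what is visible of it) and "box" ([left, top, width, height] in pixels, round what is visible of it).
The state is a dict: "time": time; "joint_positions": joint angles; "joint_vel": joint speeds; "joint_torque": joint torques, N m; "tool_pos": TCP position; "orientation": TCP orientation; "wrist_force": force on the tool from outside, world axes, zero at the start; "torque": the same for the moment, N m; "grip_width": finger opening in m.
Only numpy, scipy, OpenCV 4.12 (cv2) and the standard library are available. Lean on these libraries where they do the work, as an engineer would, in place of code of your own. Each camera call takes 0.05 s, during which the arm holds its last target. There are 200 camera calls.

TASK

Two gas outlet stands are screwed to the bench, one closed by a cap with an upright flat wing and the other by a round fluted cap. Find out the thread hand of the wing cap: try it anticlockwise (seen from above) first until it comes up hard against its stop, then turn it clockwise, the way this left-hand thread loosens, by at least a sixth of a turn from where it first stood, and let go. Do not turn the round cap.

Things in the scene. Friction and masses are not known exactly. Their poses are not given: they have to be found in the camera images.
- wing_center (a point): centre of the wing cap's upright flat steel wing, on its vertical turning axis, 107 mm above the bench. The wing is 60 mm long (this point's x), 10 mm thick (its y), 86 to 122 mm above the bench; under it the cap's round hub, 38 mm across, 71 to 86 mm up. Brass outlet on a dark 80 x 70 mm foot fixed to the bench, hose tail to the rear. z up; turns with the cap.
- fuel_cap (a joint): turn of the wing cap in rad, about 0 at the start, positive clockwise seen from above (loosening: the thread is left-hand). Anticlockwise it gives only about 8 degrees and comes to a hard stop at -0.14; clockwise it is free to 2.4. Friction 0.2 N m holds it wherever it is left.
- round_center (a point): centre of the round fluted steel cap on the other stand, 91 mm above the bench, on its vertical axis: 46 mm diameter over its flutes, top 108 mm above the bench, no wing; the stand is the same as the first. The stands may change places. Leave this cap alone.
- oxygen_cap (a joint): turn of the round cap in rad, about 0 at the start, positive anticlockwise seen from above.
There are look-alikes about, which are no part of the job. Leave any brown look-alike of the part that bears wing_center alone.

How it is judged:
By the outcome, as a careful person would: the job done as asked, in the order asked, and still so for the second after the job is handed in, with the robot touching nothing.
It also fails if it takes over 35 s, if anything falls off the work surface, if the arm or the gripper's body presses on something with over 40 N, if the wrist force passes 120 N, or if a joint passes its speed limit or range.

## Working session

There is one attempt and no reset: what is moved stays moved. The work goes in short steps, Python scripts to look and compute and a tool call to move; the robot and the scene stay as the last step left them, time stands still between calls to the robot, and variables do not carry over. Pictures are saved under pics/ and viewed, about 8 in all and at most 12, crops included, and the job is handed in when it is done.

Besides the shell and the picture viewer there is one more tool, called by a JSON object that holds its "op" and its "data". jog_arm: Moves the arm, as the interface text tells. Its arguments: {"type":"object","properties":{"commands":{"type":"array"},"force":{"type":"number"}},"required":["commands"]}

```bash
mkdir -p pics
cat > h.py <<'E'
import numpy as np, cv2
from workcell import monitor, imaging, order
def world(cam, depth):
    m=imaging.camera_model(cam); K=np.array(m["intrinsics"]); R=cv2.Rodrigues(np.array(m["rvec"],float))[0]; t=np.array(m["tvec"],float).ravel()
    v,u=np.indices(depth.shape); d=depth
    c=np.stack([(u-K[0,2])/K[0,0]*d,(v-K[1,2])/K[1,1]*d,d],-1)
    return (c-t)@R
E
python3 - <<'E'
from h import *
s=monitor.observe(); print(s["time"],s["tool_pos"],s["orientation"],s["grip_width"])
for c in ("scene","top"):
    im,d=imaging.get_image(c); cv2.imwrite(f"pics/{c}0.png",im); np.save(f"{c}0.npy",d)
    W=world(c,d)
    for n in ("wing_center","round_center"):
        for r in imaging.cut_out(c,n):
            p=W[r["mask"]&(d>0)]; print(c,n,r["box"],round(r["conf"],2),np.median(p,0).round(3),p.max(0).round(3))
E
```

```text
0.0 [ 0.30539883 -0.60145058  0.2304583 ] [ 8.52269222e-01 -5.23102777e-01 -7.05203742e-04 -4.01031857e-04] 0.08545687969744477
scene wing_center [329.8, 175.3, 28.1, 29.9] 0.88 [ 0.507 -0.157  0.099] [ 0.588 -0.143  0.123]
scene wing_center [309.9, 141.0, 18.9, 29.6] 0.55 [ 0.626 -0.253  0.098] [ 0.766 -0.238  0.122]
top wing_center [372.4, 156.5, 19.1, 32.7] 0.73 [ 0.627 -0.257  0.106] [ 0.681 -0.243  0.127]
top wing_center [330.5, 212.7, 18.7, 36.0] 0.67 [ 0.511 -0.163  0.107] [ 0.54  -0.148  0.125]
top round_center [183.4, 201.4, 23.3, 18.9] 0.87 [0.551 0.132 0.107] [0.589 0.155 0.112]
```

View pics/scene0.png

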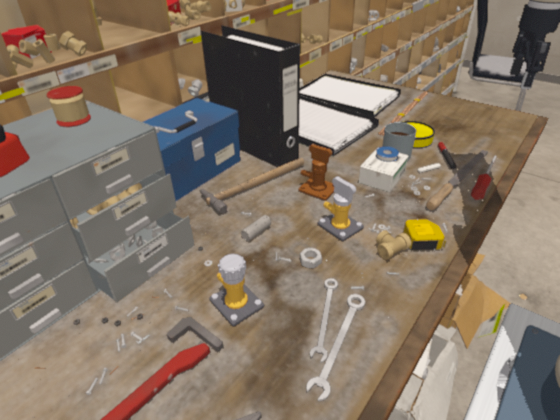

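View pics/top0.png

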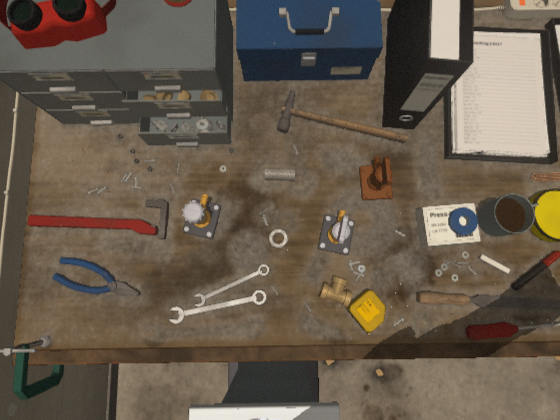

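The two wing-cap candidates are scene (343,190) / top (340,228), which has a grey wing, brass body and dark foot, and scene (318,172) / top (377,178), which is all brown. The first fits the description and the second is the brown look-alike. The round cap is at scene (233,270) / top (195,212). I'll confirm the first in one crop and measure it.

Run:
```python
from h import *
a=cv2.imread("pics/top0.png")[150:260,290:430]; b=cv2.imread("pics/scene0.png")[140:245,290:400]
cv2.imwrite("pics/crop1.png",np.hstack([cv2.resize(a,(509,400),interpolation=2)[:, :400],cv2.resize(b,(400,400),interpolation=2)]))
for c in ("top","scene"):
    W=world(c,np.load(f"{c}0.npy"))
    for lo,hi in ((.09,.135),(.112,.135),(.07,.088)):
        p=W[(abs(W[...,0]-.515)<.06)&(abs(W[...,1]+.16)<.045)&(W[...,2]>lo)&(W[...,2]<hi)].astype(np.float32)
        if len(p)<5: print(c,lo,len(p)); continue
        r=cv2.minAreaRect(p[:,:2]*1000); print(c,lo,len(p),r,p.mean(0).round(4),p.min(0).round(3),p.max(0).round(3))
    # everything above 0.0 6 within 0.15 m, coarse obstacles
W=world("top",np.load("top0.npy"))
q=W[(np.hypot(W[...,0]-.515,W[...,1]+.16)<.2)&(W[...,2]>.03)]
for i in np.unique((q[:,:2]/.03).round(),axis=0):
    m=((q[:,:2]/.03).round()==i).all(1); print((i*.03).round(2),q[m,2].max().round(3),end="; ")
```

```text
top 0.09 193 ((510.3240051269531, -169.55186462402344), (16.518877029418945, 59.45534896850586), 77.0186767578125) [ 0.5101 -0.1652  0.1172] [ 0.482 -0.177  0.09 ] [ 0.541 -0.156  0.125]
top 0.112 163 ((511.0668029785156, -166.49246215820312), (10.227971076965332, 59.38172149658203), 76.99887084960938) [ 0.5098 -0.1657  0.1203] [ 0.482 -0.176  0.112] [ 0.54  -0.156  0.125]
top 0.07 142 ((511.3695068359375, -166.13914489746094), (36.46134567260742, 33.398406982421875), 87.84302520751953) [ 0.5107 -0.1627  0.0842] [ 0.494 -0.185  0.07 ] [ 0.528 -0.148  0.088]
scene 0.09 319 ((509.93743896484375, -161.65936279296875), (12.825886726379395, 59.52654266357422), 77.233154296875) [ 0.508  -0.1586  0.109 ] [ 0.48  -0.172  0.09 ] [ 0.54  -0.151  0.123]
scene 0.112 144 ((509.67913818359375, -161.57742309570312), (12.827616691589355, 56.543312072753906), 77.16877746582031) [ 0.508  -0.1594  0.1179] [ 0.481 -0.172  0.112] [ 0.538 -0.151  0.123]
scene 0.07 161 ((509.51910400390625, -154.4764404296875), (42.93385314941406, 23.81310272216797), 6.518342018127441) [ 0.507  -0.1517  0.0808] [ 0.489 -0.168  0.07 ] [ 0.532 -0.143  0.088]
[ 0.33 -0.27] 0.036; [ 0.33 -0.24] 0.04; [ 0.33 -0.21] 0.04; [ 0.33 -0.18] 0.037; [ 0.36 -0.27] 0.038; [ 0.36 -0.24] 0.039; [ 0.36 -0.21] 0.038; [ 0.36 -0.18] 0.038; [ 0.36 -0.15] 0.03; [ 0.39 -0.24] 0.038; [ 0.39 -0.21] 0.038; [ 0.39 -0.18] 0.039; [ 0.39 -0.15] 0.037; [ 0.39 -0.12] 0.037; [ 0.42 -0.18] 0.037; [ 0.42 -0.15] 0.036; [ 0.42 -0.03] 0.939; [ 0.48 -0.36] 0.053; [ 0.48 -0.18] 0.123; [ 0.48 -0.15] 0.125; [ 0.51 -0.36] 0.054; [ 0.51 -0.18] 0.124; [ 0.51 -0.15] 0.124; [ 0.54 -0.36] 0.054; [ 0.54 -0.18] 0.124; [ 0.54 -0.15] 0.086; [ 0.57 -0.36] 0.053; [ 0.57 -0.18] 0.047; [ 0.6  -0.27] 0.127; [ 0.6  -0.24] 0.083; [ 0.63 -0.27] 0.125; [ 0.63 -0.24] 0.089; [ 0.66 -0.27] 0.125; [ 0.66 -0.24] 0.083; [ 0.69 -0.27] 0.045; [ 0.69 -0.24] 0.04;
```

View pics/crop1.png

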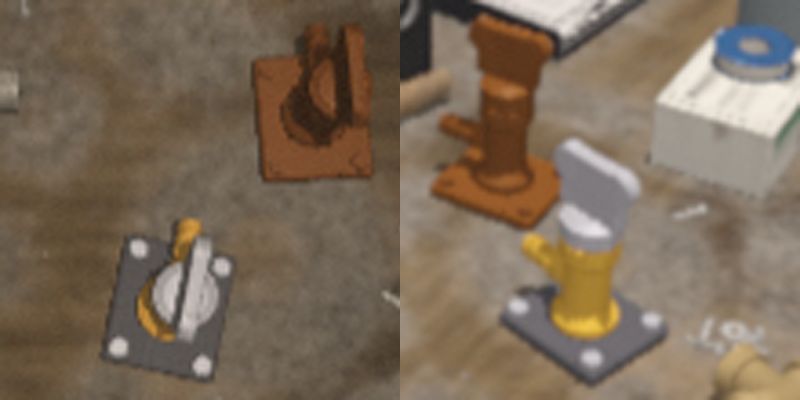

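The crop confirms that the grey steel wing on brass and dark foot is the target; the other is all brown. It sits at about (0.5105, -0.1645) with the long axis at yaw -13°. The jaws go to yaw +77°, which leaves joint 7 room for a clockwise turn.

{"op": "jog_arm", "data": {"commands": [[[0, 0, 0.1745], [14.6, 31.2, 0], 85], [[0, 0, 0.1745], [14.6, 31.2, 0], 85], [[0, 0, 0.1745], [14.6, 31.2, 0], 85], [[0, 0, 0.1745], [14.6, 31.2, 0], 85], [[0, 0, 0.1745], [14.6, 31.2, 0], 85], [[0, 0, 0.1745], [14.6, 31.2, 0], 85], [[0, 0, 0.1745], [14.6, 31.2, 0], 85], [[0, 0, 0.1745], [14.6, 31.2, 0], 85], [[0, 0, 0.1745], [14.6, 31.2, 0], 85], [[0, 0, 0.1745], [14.6, 31.2, 0], 85], [[0, 0, 0.1745], [14.6, 31.2, 0], 85], [[0, 0, 0.1745], [14.6, 31.2, 0], 85], [[0, 0, 0.1745], [14.6, 31.2, 0], 85], [[0, 0, 0.1745], [14.6, 31.2, 0], 85], [[0, 0, 0], [0, 0, 0], 85], [[0, 0, 0], [0, 0, 0], 85]], "force": 60}}

```text
time: 2.3
tool_pos: [0.5097, -0.1657, 0.2312]
orientation: [0.784, 0.621, -0.0, 0.0]
wrist_force: [-0.1, 1.0, 0.2]
grip_width: 0.085
```

{"op": "jog_arm", "data": {"commands": [[[0, 0, 0], [0, 0, -20], 85], [[0, 0, 0], [0, 0, -20], 85], [[0, 0, 0], [0, 0, -20], 85], [[0, 0, 0], [0, 0, -20], 60], [[0, 0, 0], [0, 0, -20], 40], [[0, 0, 0], [0, 0, -15], 30], [[0, 0, 0], [0, 0, -12], 24], [[0, 0, 0], [0, 0, -8], 24], [[0, 0, 0], [0, 0, 0], 24], [[0, 0, 0], [0, 0, 0], 24]], "force": 30}}

```text
time: 3.55
tool_pos: [0.5103, -0.165, 0.0967]
orientation: [0.783, 0.622, 0.0, 0.0]
wrist_force: [-0.4, -0.3, 0.2]
grip_width: 0.024
```

Run:
```python
from h import *
ims=[]
for c,(u,v) in (("top",(340,225)),("scene",(343,190))):
    im,d=imaging.get_image(c); ims.append(cv2.resize(im[v-50:v+50,u-50:u+50],(400,400),interpolation=2))
cv2.imwrite("pics/crop2.png",np.hstack(ims))
s=monitor.observe(); print(s["time"],s["tool_pos"],s["wrist_force"],s["torque"],s["grip_width"],s["joint_positions"])
```

```text
3.65 [ 0.51029384 -0.16511423  0.09677076] [ 0.38411233  0.0811401  -0.91508102] [ 0.05435348 -0.03330443  0.00144226] 0.024013794681435125 [ 0.61426197  0.58613467 -0.58472977  1.95041491  0.46952137  0.74127871
  1.09443163]
```

View pics/crop2.png

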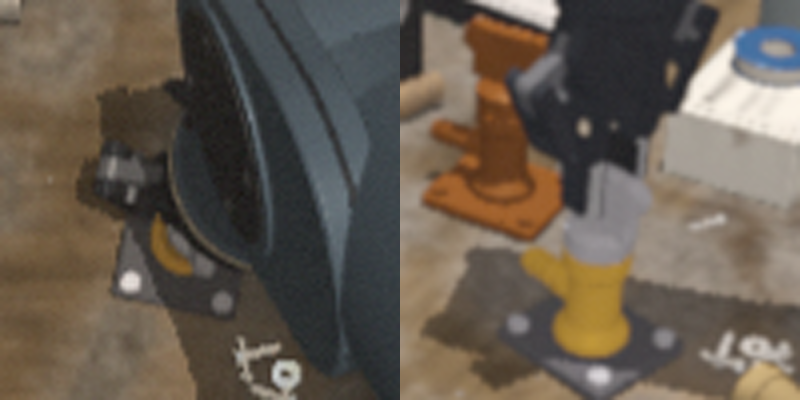

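The scene half of the crop shows the fingers straddling the grey wing (crop ~(600,190)), clear of the brown look-alike. Closing now.

{"op": "jog_arm", "data": {"commands": [[[0, 0, 0], [0, 0, 0], 16], [[0, 0, 0], [0, 0, 0], 12], [[0, 0, 0], [0, 0, 0], 8], [[0, 0, 0], [0, 0, 0], 4], [[0, 0, 0], [0, 0, 0], 4]], "force": 40}}

```text
time: 4.28
tool_pos: [0.5102, -0.1648, 0.0965]
orientation: [0.783, 0.622, 0.0, 0.0]
wrist_force: [-1.0, 2.6, 6.0]
grip_width: 0.0093
```

Run:
```python
from h import *
s=monitor.observe(); print(s["time"],s["tool_pos"],s["wrist_force"],s["torque"],s["grip_width"],s["orientation"])
```

```text
4.275 [ 0.51015967 -0.16479197  0.09653251] [-1.03756423  2.58830373  5.95129708] [ 0.39986301  0.21478173 -0.07647821] 0.00928900293506598 [7.83167065e-01 6.21811314e-01 1.88657501e-04 5.79908643e-05]
```

Gripped, with low lateral force. Turning anticlockwise (+z) slowly towards the stop.

{"op": "jog_arm", "data": {"commands": [[[0, 0, 0.035], [0, 0, 0], 4], [[0, 0, 0.035], [0, 0, 0], 4], [[0, 0, 0.035], [0, 0, 0], 4], [[0, 0, 0.035], [0, 0, 0], 4], [[0, 0, 0], [0, 0, 0], 4]], "force": 60}}

```text
time: 4.9
tool_pos: [0.5101, -0.1648, 0.0966]
orientation: [0.738, 0.675, 0.0, 0.0]
wrist_force: [-1.6, 2.4, 6.5]
grip_width: 0.0087
```

Run:
```python
from h import *
s=monitor.observe(); q=s["orientation"];print(s["time"],s["tool_pos"],s["wrist_force"],s["torque"],s["grip_width"],np.degrees(2*np.arctan2(q[1],q[0])))
```

```text
4.9 [ 0.51014327 -0.16482088  0.09660258] [-1.64615375  2.40960291  6.47893681] [ 0.45165566  0.29579245 -0.18604227] 0.008687217268454983 84.92401664453759
```

{"op": "jog_arm", "data": {"commands": [[[0, 0, 0.02], [0, 0, 0], 4], [[0, 0, 0.02], [0, 0, 0], 4], [[0, 0, 0.02], [0, 0, 0], 4], [[0, 0, 0], [0, 0, 0], 4]]}}

```text
time: 5.4
tool_pos: [0.5102, -0.1648, 0.0966]
orientation: [0.718, 0.696, 0.0, -0.0]
wrist_force: [-1.5, 3.9, 7.0]
grip_width: 0.0089
```

Run:
```python
from h import *
s=monitor.observe(); q=s["orientation"];print(s["time"],s["tool_pos"],s["wrist_force"],s["torque"],s["grip_width"],np.degrees(2*np.arctan2(q[1],q[0])))
```

```text
5.4 [ 0.51016116 -0.16481538  0.09664804] [-1.45615289  3.93802819  6.98548389] [ 0.58721588  0.30232879 -1.52008771] 0.008877687641092544 88.20017596819586
```

The moment about z went to -1.5 N·m, against about 0.19 for friction alone, and the wing stopped: this is the hard stop. Now clockwise by about 88°.

{"op": "jog_arm", "data": {"commands": [[[0, 0, -0.06], [0, 0, 0], 4], [[0, 0, -0.1], [0, 0, 0], 4], [[0, 0, -0.1], [0, 0, 0], 4], [[0, 0, -0.1], [0, 0, 0], 4], [[0, 0, -0.1], [0, 0, 0], 4], [[0, 0, -0.1], [0, 0, 0], 4], [[0, 0, -0.1], [0, 0, 0], 4], [[0, 0, -0.1], [0, 0, 0], 4], [[0, 0, -0.1], [0, 0, 0], 4], [[0, 0, -0.1], [0, 0, 0], 4], [[0, 0, -0.1], [0, 0, 0], 4], [[0, 0, -0.1], [0, 0, 0], 4], [[0, 0, -0.1], [0, 0, 0], 4], [[0, 0, -0.1], [0, 0, 0], 4], [[0, 0, -0.1], [0, 0, 0], 4], [[0, 0, -0.08], [0, 0, 0], 4], [[0, 0, 0], [0, 0, 0], 4], [[0, 0, 0], [0, 0, 0], 4]]}}

```text
time: 7.65
tool_pos: [0.5101, -0.1648, 0.0966]
orientation: [1.0, 0.001, 0.0, -0.0]
wrist_force: [-0.9, 1.9, 6.6]
grip_width: 0.0087
```

Run:
```python
from h import *
s=monitor.observe(); q=s["orientation"];print(s["time"],s["tool_pos"],s["wrist_force"],s["torque"],s["grip_width"],np.degrees(2*np.arctan2(q[1],q[0])))
```

```text
7.65 [ 0.51014533 -0.16477546  0.09659102] [-0.93955647  1.92665069  6.64396783] [ 0.49092613  0.24709317 -0.18959785] 0.008655700119817302 0.1155874273121436
```

Releasing, then straight up and away to look.

{"op": "jog_arm", "data": {"commands": [[[0, 0, 0], [0, 0, 0], 16], [[0, 0, 0], [0, 0, 0], 30], [[0, 0, 0], [0, 0, 0], 40], [[0, 0, 0], [0, 0, 10], 40], [[0, 0, 0], [0, 0, 20], 40], [[0, 0, 0], [0, 0, 25], 40], [[0, 0, 0], [0, 0, 30], 40], [[0, 0, 0], [0, 0, 30], 40], [[0, 0, 0], [0, 0, 20], 40], [[0, 0, 0], [-10, -35, 0], 40], [[0, 0, 0], [-10, -35, 0], 40], [[0, 0, 0], [-10, -35, 0], 40], [[0, 0, 0], [-10, -35, 0], 40], [[0, 0, 0], [-10, -35, 0], 40], [[0, 0, 0], [-10, -35, 0], 40], [[0, 0, 0], [0, -35, 0], 40], [[0, 0, 0], [0, -35, 0], 40], [[0, 0, 0], [0, -35, 0], 40], [[0, 0, 0], [0, 0, 0], 40], [[0, 0, 0], [0, 0, 0], 40]]}}

```text
time: 10.15
tool_pos: [0.4501, -0.4794, 0.2315]
orientation: [1.0, 0.001, 0.0, -0.0]
wrist_force: [-0.0, 1.1, -0.3]
grip_width: 0.0401
```

Run:
```python
from h import *
s=monitor.observe(); print(s["time"],s["tool_pos"],s["wrist_force"],s["grip_width"],abs(np.array(s["joint_vel"])).max())
for c in ("top","scene"):
    im,d=imaging.get_image(c); cv2.imwrite(f"pics/{c}3.png",im); W=world(c,d)
    p=W[(np.hypot(W[...,0]-.51,W[...,1]+.165)<.045)&(W[...,2]>.095)&(W[...,2]<.135)].astype(np.float32)
    print(c,len(p),cv2.minAreaRect(p[:,:2]*1000) if len(p)>4 else 0)
```

```text
10.15 [ 0.45011462 -0.47936962  0.23154359] [-0.00494131  1.05603443 -0.34734118] 0.040096661264858405 0.012654752961390557
top 179 ((510.6858215332031, -166.00869750976562), (57.68027114868164, 9.648027420043945), 89.65918731689453)
scene 213 ((509.9746398925781, -163.0804901123047), (62.068302154541016, 10.9617338180542), 89.72019958496094)
```

View pics/top3.png

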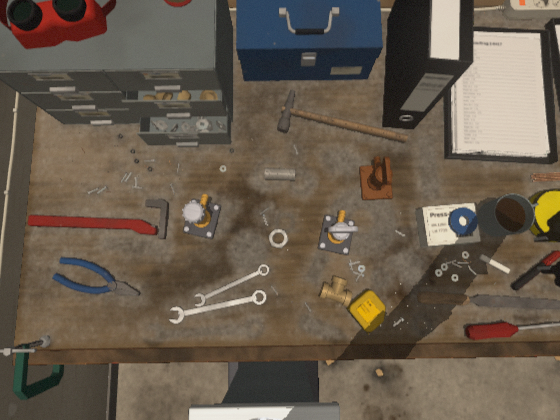

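The wing at (342,230) now lies across, at yaw about -90° compared with -13° at the start, so it has turned about 77° clockwise. The round cap (195,212) and brown look-alike (377,178) are where they were. Handing in.

```bash
python3 -c "
from workcell import order; print(order.close_job())"
```

```text
the job is handed in; nothing more can be done
None
```

The wing cap is loosened, and its thread is left-hand. I turned it anticlockwise first. It met its hard stop after about 8°, where the moment about z rose from about 0.19 to 1.5 N·m. I then turned it clockwise, let go and moved the arm clear.

- **Turn achieved:** both cameras put the wing at yaw about -90° afterwards, compared with -13° at the start. That is about 77° clockwise from where it first stood; 60° was asked.
- **Slip at the stop:** the jaws went about 3° past the stop while the cap held. The 77° comes from the final images, so it does not depend on that.
- **Moment reading that disagreed:** after the clockwise turn the moment still read -0.19 N·m, where friction should have made it positive. It could be a sensor offset, as it read -0.08 when I first gripped the wing. The images settle the angle.
- **Rest of the scene:** I did not go near the round cap or the brown look-alike, and the last picture shows both where they were.
- **Time and force:** the job took about 10 s. The gripper was clear of everything at hand-in, and the wrist forces I read stayed under 10 N.

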